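# Fill the coupling kit tray

### The job

Make up the coupling kit: put the round flange, the collared bronze bush, the nylon spacer stack and the steel key each into the nest of the kit tray whose pocket fits it, set down gently rather than dropped, upright as they stand now and flat on the pocket floor. The toothed sprocket and the plain bronze sleeve without a collar are not in this kit: leave them where they are.

Things in the scene. Friction and masses are not known exactly. Their poses are not given: they have to be found in the camera images.
- flange: Turned aluminium flange standing on its disc: smooth round disc 64 mm across and 10 mm thick with four bolt holes, and on it a round hub 33 mm across that rises to 24 mm. Can be gripped by the hub. 0.25 kg. Origin: centre of its underside; z is its axis, up. 
- bush: Bronze bush with a collar: round body 32 mm across with a bore, 26 mm high, with a collar 40 mm across at its foot. 0.09 kg. Origin: centre of its underside; z is its axis, up. 
- spacer: Stack of three nylon spacers joined as one (white, black, white): a cylinder 25 mm across, 30 mm high. 0.05 kg. Origin: centre of its underside; z is its axis, up. 
- key: Bright steel parallel key lying flat: a bar 70 mm long (x), 25 mm wide (y), 14 mm high, with fully rounded ends. 0.17 kg. Origin: centre of its underside; x along its length, z up; it may lie either way round.
- flange_nest: Nest for the flange: grey block 96 x 96 x 9 mm, fixed in a quarter of the dark square kit tray (206 mm wide, rim 15 mm above the bench). Origin: centre of its underside, 3 mm above the bench; z up. Pocket centred on it, 6 mm deep, dark floor 3 mm above the origin. Round pocket 80 mm across, the largest round one.
- bush_nest: Nest for the bush: grey block 96 x 96 x 9 mm, fixed in a quarter of the dark square kit tray (206 mm wide, rim 15 mm above the bench). Origin: centre of its underside, 3 mm above the bench; z up. Pocket centred on it, 6 mm deep, dark floor 3 mm above the origin. Round pocket 58 mm across, the middle one of the three round ones.
- spacer_nest: Nest for the spacer stack: grey block 96 x 96 x 9 mm, fixed in a quarter of the dark square kit tray (206 mm wide, rim 15 mm above the bench). Origin: centre of its underside, 3 mm above the bench; z up. Pocket centred on it, 6 mm deep, dark floor 3 mm above the origin. Round pocket 42 mm across, the smallest round one.
- key_nest: Nest for the key: grey block 96 x 96 x 9 mm, fixed in a quarter of the dark square kit tray (206 mm wide, rim 15 mm above the bench). Origin: centre of its underside, 3 mm above the bench; z up. Pocket centred on it, 6 mm deep, dark floor 3 mm above the origin. The only oblong pocket: 86 mm long along the block's x, 41 mm wide along its y. The key lies in it lengthwise, either way round.
- sprocket: Look-alike of the flange, not part of the kit: dark steel chain sprocket, toothed disc 69 mm across and 8 mm thick with a hub 30 mm across, 18 mm high in all. Loose. Origin: centre of its underside; z is its axis, up. 
- sleeve: Look-alike of the bush, not part of the kit: plain bronze sleeve without a collar, 32 mm across, 34 mm high, bore 19 mm. Loose. Origin: centre of its underside; z is its axis, up. 
Mind the look-alikes: they are no part of the job. Leave any purple look-alike of the bush alone.

How it is judged:
By the outcome, as a careful person would: the job done as asked, in the order asked, and still so for the second after the job is handed in, with the robot touching nothing.
It also fails if it takes over 96 s, if anything falls off the work surface, if the arm or the gripper's body presses on something with over 40 N, if the wrist force passes 120 N, or if a joint passes its speed limit or range.

### The arm

A 7-joint arm with a two-finger parallel gripper is mounted at the origin on a cart in front of the work surface, level with it; the furniture and walls round the work are solid. World frame = base frame: x ahead of the robot, y to its left, z up, the work surface at z = 0. Lengths are in m, angles in rad, forces in N, time in s.
With the tool pointing down it reaches from about 0.425 to 0.925 m from the base axis. Payload 6.8 kg.
Tool frame: the origin (TCP) lies at the very end of the fingers, on their centre line; the grasp point (between the pads) lies 19 mm behind it; z points along the fingers, y is the line along which they close (so a half turn about z gives the same grasp; the last joint's range is limited). The gripper opens to 85 mm and grips with 20 to 120 N. Pads are 22 mm wide; open, the fingers measure 114 mm over their backs; the gripper's body (76 mm by 85 mm) begins 54 mm behind the grasp point. The pads swing forward as they close: fully open they stand 13 mm farther back than shut.
Start: joints at [1.022, 0.477, 0.022, 1.555, -0.011, 1.109, -0.083], TCP at [0.288, -0.61, 0.231] pointing down, gripper open.
Joint ranges: [-2.96, 2.96], [-0.34, 2.1], [-1.41, 1.46], [0.24, 2.44], [-1.37, 4.51], [0.17, 1.92], [-2.96, 2.96]. Speed limits (rad/s): [2.39, 2.39, 3.14, 3.14, 3.14, 3.14, 3.14].

### API

Orientations are given as a unit quaternion [w, x, y, z].
In Python, from station import get_obs, read_camera, hand_in gives the robot as it stands.
- The arm moves only by the tool arm_command, never from a script. Its argument "commands" is one flat list of numbers, 7 for each row, row after row: the shift along the tool's x, y, z in m, then the turn, a rotation vector about the tool's x, y, z in degrees, then the opening, from 0 (shut) to 1 (fully open). In form: [tx, ty, tz, rx, ry, rz, fingers, tx, ty, tz, rx, ry, rz, fingers, ...]. A call has 1 to 8 rows; each row is the pose to reach, as a shift and turn from the pose commanded when the call began, along the tool's axes at that moment; what a row does not reach only later rows make up. A row lasts 1/10 s, in which the tool goes at most 50 mm and 8.59 degrees, less where a joint would pass 70% of its speed; a pose out of reach is approached as far as the arm can. A call with a gripper value outside its range is refused whole. The fingers move at their own pace and stop on an object; "force" is the grip in N (left out, the last holds). Time passes only in rows, so rows that repeat a pose let the fingers close. It gives the time, the measured TCP pose, the force, the opening and the grip force at its end, in the units of the state.
- get_obs(): the state, without advancing time (a new reading comes with each control period).
- read_camera(name): name is "side" or "top" or "wrist"; returns a dict with "img" (384x512x3 uint8, red, green, blue), "camera_matrix" (3x3 intrinsics, pixels), "pose" (4x4, takes a point from camera to world coordinates). Camera axes: x right, y down, z forward; pixel columns grow to the right and rows downward; lengths in m; the calibration is good to about 2 mm. A picture is of the moment at which its call begins. There is no depth.
- hand_in(): hands the job in; it is judged then, once.
The state is a dict: "t": time; "q": joint angles; "joint_vel": joint speeds; "joint_torque": joint torques, N m; "eef_pos": TCP position; "tool_rot": TCP orientation; "contact_force": force on the tool from outside, world axes, zero at the start; "torque": the same for the moment, N m; "gripper_width": opening from 0.0 (shut) to 1.0 (fully open); "grasp_force": force on a finger pad.
Only numpy, scipy, OpenCV 4.12 (cv2) and the standard library are available. Lean on these libraries where they do the work, as an engineer would, in place of code of your own. Each camera call takes 0.05 s, during which the arm holds its last target. There are 200 camera calls.

## Working session

There is one attempt and no reset: what is moved stays moved. The work goes in short steps, Python scripts to look and compute and a tool call to move; the robot and the scene stay as the last step left them, time stands still between calls to the robot, and variables do not carry over. Pictures are saved under pics/ and viewed, at most 14 in all, crops included, and the job is handed in when it is done.

Besides the shell and the picture viewer there is one more tool, called as name(argument=value, ...) on one line, values as JSON. arm_command: Moves the arm, as the interface text tells. Its arguments: {"type":"object","properties":{"commands":{"type":"array","items":{"type":"number"}},"force":{"type":"number"}},"required":["commands"]}

```bash
mkdir -p pics; cat > h.py <<'E'
import numpy as np, cv2
from station import get_obs, read_camera, hand_in
from scipy.spatial.transform import Rotation as R
def ray(c,u,v,z):
    K,P=c["camera_matrix"],c["pose"]
    d=P[:3,:3]@np.linalg.solve(K,[u,v,1.]); o=P[:3,3]
    return o+d*(z-o[2])/d[2]
def proj(c,p):
    P=c["pose"]; q=c["camera_matrix"]@(P[:3,:3].T@(np.array(p)-P[:3,3])); return q[:2]/q[2]
def totool(p,ob=None):
    ob=ob or get_obs(); r=R.from_quat(np.roll(ob["tool_rot"],-1))
    return r.inv().apply(np.array(p)-ob["eef_pos"])
E
python3 - <<'E'
from h import *
np.set_printoptions(precision=4,suppress=True)
o=get_obs(); print(o)
for n in ("top","side"):
    c=read_camera(n); cv2.imwrite(f"pics/{n}0.png",c["img"][:,:,::-1]); print(n,c["camera_matrix"],c["pose"])
    np.save(f"{n}0.npy",c,allow_pickle=True)
E
```

```text
{'t': 0.0, 'q': array([ 1.0219,  0.4778,  0.0224,  1.5565, -0.0115,  1.1093, -0.0831]), 'joint_vel': array([-0.001 ,  0.0004,  0.0002, -0.001 ,  0.0006, -0.0016,  0.0019]), 'joint_torque': array([  0.0004, -59.6448,   1.6079, -28.1192,   0.0123,   0.0095,
         0.    ]), 'eef_pos': array([ 0.2877, -0.6099,  0.2303]), 'tool_rot': array([-0.0009,  0.9758,  0.2186, -0.0003]), 'contact_force': array([-0.1493, -0.0588, -0.3955]), 'torque': array([-0.0053, -0.0612, -0.    ]), 'grasp_force': 0.0, 'gripper_width': 1.000098471496627}
top [[446.5431   0.     260.826 ]
 [  0.     446.5431 192.5232]
 [  0.       0.       1.    ]] [[ 0.0219 -0.9891  0.1453  0.3042]
 [-0.9994 -0.0256 -0.0237  0.0145]
 [ 0.0271 -0.1447 -0.9891  1.2562]
 [ 0.      0.      0.      1.    ]]
side [[371.5388   0.     252.8288]
 [  0.     371.5388 189.1627]
 [  0.       0.       1.    ]] [[ 0.9861 -0.0651  0.1527  0.3209]
 [-0.1656 -0.4479  0.8786 -1.0557]
 [ 0.0112 -0.8917 -0.4525  0.5772]
 [ 0.      0.      0.      1.    ]]
```

View pics/top0.png

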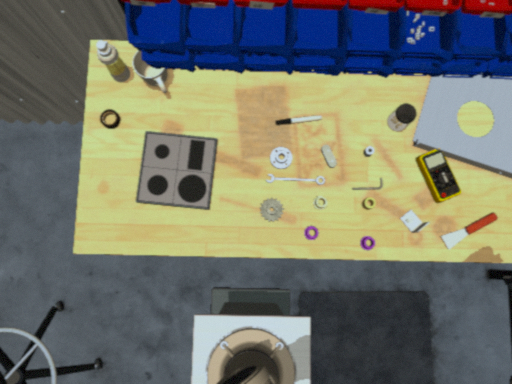

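View pics/side0.png

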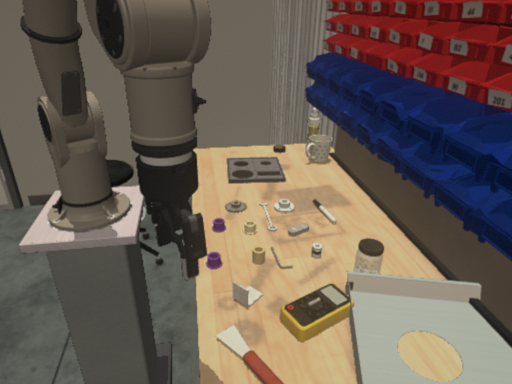

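The top view shows the tray at (177,170), flange (281,157), key (328,155), spacer (368,151), and bronze parts at (321,202) and (369,203). Purple ones at (311,232) and (367,243). I'll enlarge to tell bush from sleeve, and measure.

```bash
python3 - <<'E'
from h import *
np.set_printoptions(precision=4,suppress=True)
t=np.load("top0.npy",allow_pickle=True).item(); s=np.load("side0.npy",allow_pickle=True).item()
a=cv2.resize(t["img"][135:220,255:390],(800,504),interpolation=cv2.INTER_CUBIC)
b=cv2.resize(s["img"][190:275,205:340],(800,504),interpolation=cv2.INTER_CUBIC)
cv2.imwrite("pics/crop1.png",cv2.resize(np.vstack([a,b]),(476,600))[:,:,::-1])
T=t["img"]
# tray outline and pockets
g=cv2.cvtColor(T,cv2.COLOR_RGB2GRAY); hsv=cv2.cvtColor(T,cv2.COLOR_RGB2HSV)
sub=np.zeros_like(g); sub[125:215,130:222]=1
tray=((hsv[...,1]<70)&(sub>0)).astype(np.uint8)
cs,_=cv2.findContours(tray,cv2.RETR_EXTERNAL,cv2.CHAIN_APPROX_NONE)
c=max(cs,key=cv2.contourArea); r=cv2.minAreaRect(c); print("tray",r)
bp=np.array([ray(t,*p,.015) for p in cv2.boxPoints(r)]); print(bp, bp.mean(0),np.linalg.norm(bp-np.roll(bp,1,0),axis=1))
dk=((g<60)&(sub>0)).astype(np.uint8)
cs,_=cv2.findContours(dk,cv2.RETR_EXTERNAL,cv2.CHAIN_APPROX_NONE)
for c in cs:
    if cv2.contourArea(c)>60:
        r=cv2.minAreaRect(c); print("pocket",cv2.contourArea(c),r, ray(t,*r[0],.012))
# objects: differ from local wood
for n,(u,v),w,h in [("flange",(281,157),14,.012),("key",(328,155),14,.014),("spacer",(368,151),9,.03),("br1",(321,202),9,.02),("br2",(369,203),9,.02),("sprocket",(271,209),14,.01)]:
    lab=cv2.cvtColor(T,cv2.COLOR_RGB2LAB).astype(float)[v-w:v+w+1,u-w:u+w+1]
    bg=np.median(np.vstack([lab[0],lab[-1],lab[:,0],lab[:,-1]]),0)
    m=(np.linalg.norm(lab-bg,axis=2)>18).astype(np.uint8)
    cs,_=cv2.findContours(m,cv2.RETR_EXTERNAL,cv2.CHAIN_APPROX_NONE)
    c=max(cs,key=cv2.contourArea); r=cv2.minAreaRect(c); print(n,r,ray(t,r[0][0]+u-w,r[0][1]+v-w,h))
E
```

```text
tray ((176.232666015625, 169.6732635498047), (74.42877960205078, 71.9411849975586), 5.710592269897461)
[[0.4516 0.3324 0.015 ]
 [0.6572 0.3249 0.015 ]
 [0.6417 0.1138 0.015 ]
 [0.436  0.1263 0.015 ]] [0.5466 0.2243 0.015 ] [0.2067 0.2058 0.2117 0.2061]
pocket 252.0 ((157.0, 185.0), (18.0, 18.0), 90.0) [0.5007 0.2766 0.012 ]
pocket 516.5 ((191.75003051757812, 188.25001525878906), (25.45584487915039, 26.16295051574707), 45.0) [0.4941 0.179  0.012 ]
pocket 114.0 ((162.0, 151.0), (12.0, 12.0), 90.0) [0.5988 0.2679 0.012 ]
pocket 317.5 ((195.7384796142578, 154.59231567382812), (12.775577545166016, 28.031848907470703), 7.125016689300537) [0.5911 0.172  0.012 ]
flange ((13.0, 14.0), (22.0, 24.0), 90.0) [ 0.5908 -0.0677  0.012 ]
key ((14.10000228881836, 15.19999885559082), (23.702320098876953, 10.733125686645508), 63.43495178222656) [ 0.5965 -0.2052  0.014 ]
spacer ((9.250000953674316, 9.25), (9.192387580871582, 12.727922439575195), 45.0) [ 0.6103 -0.3166  0.03  ]
br1 ((7.411765098571777, 9.852940559387207), (12.369317054748535, 12.12678050994873), 14.03624439239502) [ 0.4608 -0.1797  0.02  ]
br2 ((5.05000114440918, 9.649999618530273), (13.281564712524414, 8.538147926330566), 71.56504821777344) [ 0.4618 -0.3083  0.02  ]
sprocket ((14.0, 14.5), (23.0, 28.0), 90.0) [ 0.4398 -0.0449  0.01  ]
```

View pics/crop1.png

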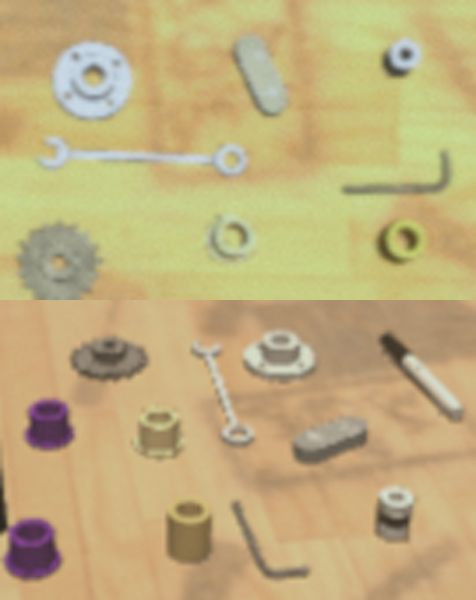

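The crop identifies the bush: the bronze part at (321,202) in the top view has a collar foot. The one at (369,203) is the taller plain sleeve. The pocket spacing (98 mm) and tray size (206 mm) match the sizes given. I'm moving over the flange.

arm_command(commands=[0.3, -0.214, 0, 0, 0, 0, 1, 0.3, -0.214, 0, 0, 0, 0, 1, 0.3, -0.214, 0, 0, 0, 0, 1, 0.3, -0.214, 0, 0, 0, 0, 1, 0.3, -0.214, 0, 0, 0, 0, 1, 0.3, -0.214, 0, 0, 0, 0, 1, 0.3, -0.214, 0, 0, 0, 0, 1, 0.3, -0.214, 0, 0, 0, 0, 1], force=40)

```text
t: 0.9
eef_pos: [0.4707, -0.283, 0.2312]
tool_rot: [-0.001, 0.975, 0.222, 0.001]
contact_force: [0.2, 0.7, 0.1]
gripper_width: 0.999
grasp_force: 0.0
```

arm_command(commands=[0.205, -0.147, 0.04, 0, 0, 0, 1, 0.205, -0.147, 0.04, 0, 0, 0, 1, 0.205, -0.147, 0.04, 0, 0, 0, 1, 0.205, -0.147, 0.04, 0, 0, 0, 1, 0.205, -0.147, 0.04, 0, 0, 0, 1, 0.205, -0.147, 0.04, 0, 0, 0, 1, 0.205, -0.147, 0.04, 0, 0, 0, 1])

```text
t: 1.6
eef_pos: [0.5908, -0.0663, 0.1905]
tool_rot: [-0.001, 0.975, 0.221, -0.001]
contact_force: [-0.6, -0.8, -0.7]
gripper_width: 1.001
grasp_force: 0.0
```

```bash
python3 - <<'E'
from h import *
np.set_printoptions(precision=4,suppress=True)
o=get_obs(); print(o["t"],o["eef_pos"],o["tool_rot"],o["q"])
c=read_camera("wrist"); cv2.imwrite("pics/w1.png",c["img"][:,:,::-1]); np.save("w1.npy",c,allow_pickle=True)
print(c["pose"],c["camera_matrix"][0]); print(proj(c,[.591,-.068,.024]),proj(c,[.5965,-.205,.014]),proj(c,o["eef_pos"]))
E
```

```text
1.6 [ 0.5908 -0.0663  0.1905] [-0.0005  0.9754  0.2206 -0.0006] [ 0.1806  0.3986 -0.223   1.782   0.103   0.9737 -1.2096]
[[ 0.4303 -0.8563 -0.2855  0.6636]
 [-0.9027 -0.4087 -0.1346 -0.0313]
 [-0.0014  0.3157 -0.9489  0.3328]
 [ 0.      0.      0.      1.    ]] [266.2739   0.     251.1396]
[253.1185 173.0474] [350.2356 211.4797] [251.9947 242.6318]
```

View pics/w1.png

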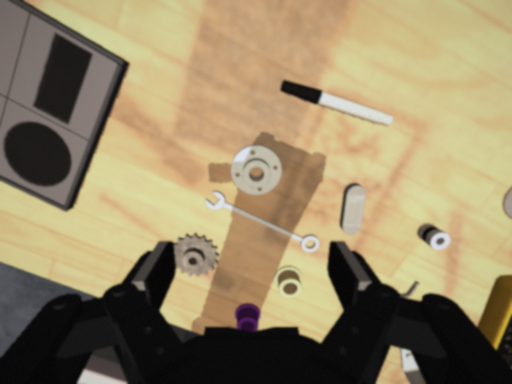

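The wrist view shows the flange at (257,170), key (352,209), spacer with its top at (442,241), bush (289,281), and the oblong and flange pockets at the left. I'll measure all of them from this frame.

```bash
cat >> h.py <<'E'
def seg(c,u,v,w,thr=25,z=0.,show=None):
    """foreground blob in window around u,v: ellipse/minAreaRect and world centre at z"""
    lab=cv2.cvtColor(c["img"],cv2.COLOR_RGB2LAB).astype(float)[v-w:v+w+1,u-w:u+w+1]
    m=(abs(lab[...,2]-128)<thr).astype(np.uint8)   # neutral (grey) parts
    cs,_=cv2.findContours(m,cv2.RETR_EXTERNAL,cv2.CHAIN_APPROX_NONE)
    k=max(cs,key=cv2.contourArea)+np.array([u-w,v-w]); return k
def plane(c,k,z):
    return np.array([ray(c,*p[0],z)[:2] for p in k],np.float32)
E
python3 - <<'E'
from h import *
np.set_printoptions(precision=4,suppress=True)
c=np.load("w1.npy",allow_pickle=True).item()
for n,u,v,w,z in [("flange",257,170,33,.008),("key",352,209,30,.014),("spacertop",440,241,20,.03)]:
    for thr in (9,13):
        k=seg(c,u,v,w,thr); P=plane(c,k,z); print(n,thr,cv2.boundingRect(k),cv2.minAreaRect(P*1000),cv2.minEnclosingCircle(P*1000))
g=cv2.cvtColor(c["img"],cv2.COLOR_RGB2GRAY)
m=(g[:215,:128]<50).astype(np.uint8); cs,_=cv2.findContours(m,cv2.RETR_EXTERNAL,cv2.CHAIN_APPROX_NONE)
for k in cs:
    if cv2.contourArea(k)>500: print("pocket",cv2.boundingRect(k),cv2.minAreaRect(plane(c,k,.012)*1000),cv2.minAreaRect(plane(c,k,.006)*1000))
# bush: print lab stats to choose
a=cv2.resize(c["img"][255:310,260:320],(360,330),interpolation=cv2.INTER_CUBIC)
b=cv2.resize(c["img"][215:260,410:465],(400,330),interpolation=cv2.INTER_CUBIC)
cv2.imwrite("pics/crop2.png",np.hstack([a,b])[:,:,::-1])
E
```

```text
flange 9 (233, 146, 20, 18) ((602.5877685546875, -48.28962707519531), (13.102051734924316, 29.84878921508789), 70.73116302490234) ((602.7355346679688, -47.857177734375), 15.030813217163086)
flange 13 (231, 144, 51, 50) ((592.3419799804688, -70.74111938476562), (62.3336181640625, 61.95743179321289), 71.05330657958984) ((592.8025512695312, -70.9423828125), 31.895708084106445)
key 9 (341, 184, 23, 44) ((603.9916381835938, -203.24879455566406), (59.46564865112305, 24.701671600341797), 25.110136032104492) ((604.0515747070312, -203.73468017578125), 30.04030990600586)
key 13 (341, 184, 24, 50) ((600.2035522460938, -205.564453125), (68.34872436523438, 26.85575294494629), 24.719970703125) ((599.8680419921875, -204.86795043945312), 34.673133850097656)
spacertop 9 (420, 226, 30, 24) ((617.4620971679688, -311.5522155761719), (45.3160514831543, 23.971031188964844), 73.09711456298828) ((615.76806640625, -310.9748840332031), 22.74445152282715)
spacertop 13 (420, 225, 31, 25) ((617.1404418945312, -310.9896545410156), (46.56669616699219, 24.10261344909668), 75.52529907226562) ((615.8041381835938, -310.6302490234375), 23.348934173583984)
pocket (5, 123, 65, 62) ((495.9768371582031, 177.60276794433594), (74.84771728515625, 76.81719970703125), 25.491872787475586) ((492.8423156738281, 181.50889587402344), (76.24749755859375, 78.25382232666016), 25.491849899291992)
pocket (67, 61, 61, 148) ((541.3961181640625, 118.7036361694336), (5.9410858154296875, 200.38473510742188), 85.72080993652344) ((539.1109008789062, 121.50824737548828), (6.052216053009033, 204.13238525390625), 85.72080993652344)
pocket (35, 35, 56, 87) ((592.5864868164062, 170.04348754882812), (39.27910232543945, 83.50875091552734), 85.56328582763672) ((591.2588500976562, 173.80825805664062), (40.01372146606445, 85.07054901123047), 85.56329345703125)
```

View pics/crop2.png

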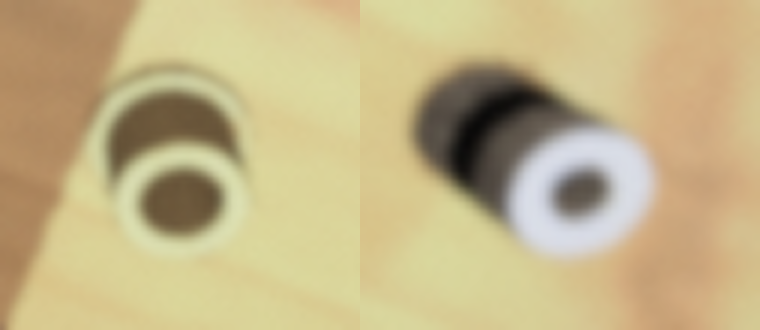

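```bash
python3 - <<'E'
from h import *
np.set_printoptions(precision=4,suppress=True)
c=np.load("w1.npy",allow_pickle=True).item()
print("bush",ray(c,290.2,288,.026),"spacer",ray(c,440.7,240.9,.03)); print(totool([.592,-.070,.011]))
E
```

```text
bush [ 0.4656 -0.185   0.026 ] spacer [ 0.615  -0.3224  0.03  ]
[0.0012 0.0019 0.1798]
```

arm_command(commands=[0, 0.004, 0.05, 0, 0, 0, 0.75, 0, 0.004, 0.1, 0, 0, 0, 0.75, 0, 0.004, 0.14, 0, 0, 0, 0.75, 0, 0.004, 0.16, 0, 0, 0, 0.75, 0, 0.004, 0.172, 0, 0, 0, 0.75, 0, 0.004, 0.179, 0, 0, 0, 0.75, 0, 0.004, 0.179, 0, 0, 0, 0.75, 0, 0.004, 0.179, 0, 0, 0, 0.75])

```text
t: 2.45
eef_pos: [0.5933, -0.0726, 0.0136]
tool_rot: [0.0, 0.976, 0.218, 0.001]
contact_force: [-0.0, 0.7, -0.4]
gripper_width: 0.749
grasp_force: 0.0
```

arm_command(commands=[0, 0, 0, 0, 0, 0, 0.1, 0, 0, 0, 0, 0, 0, 0.1, 0, 0, 0, 0, 0, 0, 0.1, 0, 0, 0, 0, 0, 0, 0.1, 0, 0, 0, 0, 0, 0, 0.1, 0, 0, 0, 0, 0, 0, 0.1, 0, 0, 0, 0, 0, 0, 0.1], force=40)

```text
t: 3.15
eef_pos: [0.593, -0.0721, 0.0136]
tool_rot: [0.0, 0.976, 0.219, 0.001]
contact_force: [-1.8, 1.1, 6.6]
gripper_width: 0.364
grasp_force: 39.3
```

arm_command(commands=[0, 0, -0.03, 0, 0, 0, 0.1, 0, 0, -0.06, 0, 0, 0, 0.1, 0.003, -0.045, -0.06, 0, 0, 0, 0.1, 0.006, -0.09, -0.06, 0, 0, 0, 0.1, 0.01, -0.14, -0.06, 0, 0, 0, 0.1, 0.013, -0.19, -0.06, 0, 0, 0, 0.1, 0.016, -0.235, -0.06, 0, 0, 0, 0.1, 0.0185, -0.268, -0.06, 0, 0, 0, 0.1])

```text
t: 3.95
eef_pos: [0.4931, 0.1814, 0.0727]
tool_rot: [-0.001, 0.975, 0.22, 0.0]
contact_force: [0.3, 0.6, -2.3]
gripper_width: 0.365
grasp_force: 40.6
```

```bash
python3 - <<'E'
from h import *
np.set_printoptions(precision=4,suppress=True)
c=read_camera("wrist");c=read_camera("wrist");o=get_obs(); print(o["t"],o["eef_pos"],o["contact_force"],o["gripper_width"],totool([.495,.179,.0196],o))
cv2.imwrite("pics/w2.png",c["img"][:,:,::-1]); np.save("w2.npy",c,allow_pickle=True)
print(proj(c,[.495,.179,.012]),proj(c,[.501,.277,.012]),proj(c,o["eef_pos"]))
E
```

```text
4.05 [0.4924 0.1844 0.0728] [ 1.3982  0.4512 -1.7373] 0.36213053916071386 [-0.0001  0.0061  0.0532]
[263.3959 205.6362] [152.3399 146.9562] [257.408  242.7556]
```

View pics/w2.png

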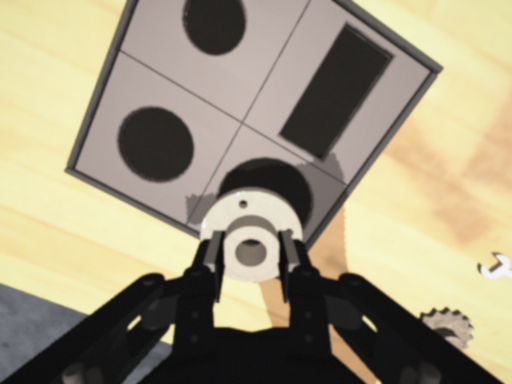

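The flange is held over its pocket. The other pockets (155,144), (214,20) and (336,92) agree with their positions to about 2 mm. I'm lowering it.

arm_command(commands=[0, 0.005, 0.02, 0, 0, 0, 0.1, 0, 0.0055, 0.035, 0, 0, 0, 0.1, 0, 0.0055, 0.044, 0, 0, 0, 0.1, 0, 0.0055, 0.048, 0, 0, 0, 0.1, 0, 0.0055, 0.05, 0, 0, 0, 0.1, 0, 0.0055, 0.051, 0, 0, 0, 0.1, 0, 0.0055, 0.052, 0, 0, 0, 0.1])

```text
t: 4.75
eef_pos: [0.4976, 0.1733, 0.0208]
tool_rot: [-0.0, 0.976, 0.219, 0.001]
contact_force: [-0.1, 0.2, -1.0]
gripper_width: 0.36
grasp_force: 40.6
```

```bash
python3 - <<'E'
from h import *
np.set_printoptions(precision=4,suppress=True)
c=np.load("w2.npy",allow_pickle=True).item()
g=cv2.cvtColor(c["img"],cv2.COLOR_RGB2GRAY)
m=(g[:190]<50).astype(np.uint8); cs,_=cv2.findContours(m,cv2.RETR_EXTERNAL,cv2.CHAIN_APPROX_NONE)
for k in cs:
    if cv2.contourArea(k)>700: print("pocket",cv2.boundingRect(k),cv2.minAreaRect(plane(c,k,.010)*1000))
o=get_obs(); print(o["t"],o["eef_pos"],o["contact_force"])
E
```

```text
pocket (221, 159, 88, 31) ((518.7581787109375, 189.67169189453125), (24.67428207397461, 70.54403686523438), 25.878849029541016)
pocket (120, 109, 72, 70) ((502.9538269042969, 275.8703918457031), (52.94020462036133, 55.090999603271484), 25.797222137451172)
pocket (281, 28, 107, 131) ((591.6514282226562, 171.73663330078125), (37.80229949951172, 82.83203125), 85.88566589355469)
pocket (185, 0, 59, 54) ((595.67822265625, 266.4692077636719), (31.38465690612793, 38.88654327392578), 25.70689582824707)
4.75 [0.4976 0.1733 0.0208] [-0.1243  0.1699 -1.0104]
```

arm_command(commands=[0, -0.0055, 0, 0, 0, 0, 0.1, 0, -0.0055, 0.001, 0, 0, 0, 0.1, 0, -0.0055, 0.0015, 0, 0, 0, 0.1, 0, -0.0055, 0.0015, 0, 0, 0, 0.1])

```text
t: 5.15
eef_pos: [0.4947, 0.1792, 0.0196]
tool_rot: [-0.0, 0.976, 0.219, 0.0]
contact_force: [-3.2, 0.8, 6.3]
gripper_width: 0.36
grasp_force: 41.5
```

Contact force is 6 N, so it is seated. Releasing and lifting.

arm_command(commands=[0, 0, 0, 0, 0, 0, 0.45, 0, 0, 0, 0, 0, 0, 0.6, 0, 0, 0, 0, 0, 0, 0.7, 0, 0, -0.01, 0, 0, 0, 0.75, 0, 0, -0.04, 0, 0, 0, 0.75, 0, 0, -0.09, 0, 0, 0, 0.75, 0, 0, -0.13, 0, 0, 0, 0.75, 0, 0, -0.13, 0, 0, 0, 0.75])

```text
t: 5.95
eef_pos: [0.4984, 0.1797, 0.1551]
tool_rot: [-0.001, 0.976, 0.218, 0.005]
contact_force: [0.1, 0.2, -0.1]
gripper_width: 0.748
grasp_force: 0.0
```

```bash
python3 - <<'E'
from h import *
np.set_printoptions(precision=4,suppress=True)
c=read_camera("wrist");o=get_obs(); print(o["t"],o["eef_pos"])
cv2.imwrite("pics/w3.png",c["img"][:,:,::-1]); np.save("w3.npy",c,allow_pickle=True)
print(totool([.4656,-.185,.15],o))
E
```

```text
6.0 [0.4969 0.1789 0.1524]
[-0.1834  0.3158  0.0014]
```

View pics/w3.png

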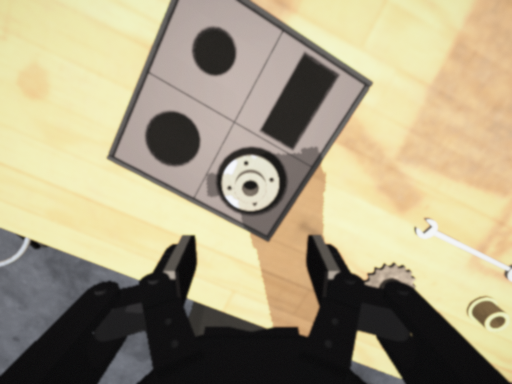

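The flange sits in the largest pocket at (250,184). Next is the bush.

arm_command(commands=[-0.183, 0.314, 0, 0, 0, 0, 0.75, -0.183, 0.314, 0, 0, 0, 0, 0.75, -0.183, 0.314, 0, 0, 0, 0, 0.75, -0.183, 0.314, 0, 0, 0, 0, 0.75, -0.183, 0.314, 0, 0, 0, 0, 0.75, -0.183, 0.314, 0, 0, 0, 0, 0.75, -0.183, 0.314, 0, 0, 0, 0, 0.75, -0.183, 0.314, 0, 0, 0, 0, 0.75])

```text
t: 6.8
eef_pos: [0.4609, -0.1899, 0.1481]
tool_rot: [0.001, 0.977, 0.215, -0.001]
contact_force: [-0.2, 0.0, -1.0]
gripper_width: 0.752
grasp_force: 0.0
```

arm_command(commands=[0, 0, 0, 0, 0, 0, 0.75, 0, 0, 0, 0, 0, 0, 0.75])

```text
t: 7.0
eef_pos: [0.463, -0.1826, 0.1483]
tool_rot: [-0.001, 0.976, 0.219, -0.0]
contact_force: [0.2, 1.0, -0.3]
gripper_width: 0.752
grasp_force: 0.0
```

```bash
python3 - <<'E'
from h import *
np.set_printoptions(precision=4,suppress=True)
c=read_camera("wrist");o=get_obs(); print(o["t"],o["eef_pos"],o["tool_rot"])
p=proj(c,[.464,-.183,.026]).astype(int); print(p, proj(c,[.615,-.322,.03]))
np.save("w4.npy",c,allow_pickle=True)
u,v=p; a=c["img"][v-40:v+40,u-50:u+50]; cv2.imwrite("pics/w4.png",cv2.resize(a,(600,480),interpolation=cv2.INTER_CUBIC)[:,:,::-1])
E
```

```text
7.05 [ 0.4633 -0.182   0.1484] [-0.0006  0.9756  0.2198 -0.0003]
[252 182] [456.9426 104.755 ]
```

View pics/w4.png

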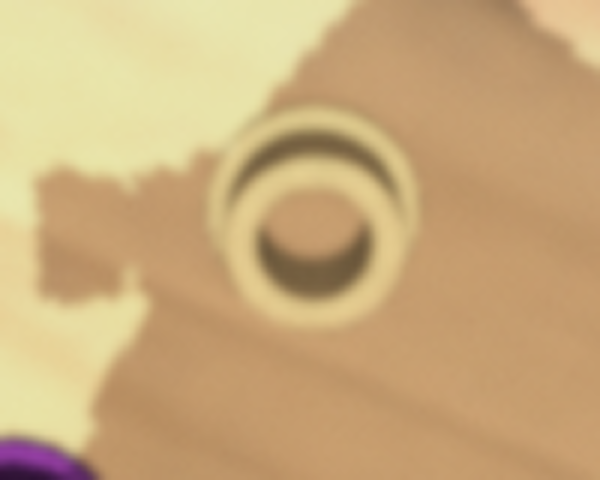

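The close-up shows the bush's top ring at about (255,182), about 2 mm right of the prediction. That gives (0.465,-0.185), which matches the earlier wrist measurement.

arm_command(commands=[0, 0.003, 0.045, 0, 0, 0, 0.75, 0, 0.003, 0.08, 0, 0, 0, 0.75, 0, 0.003, 0.11, 0, 0, 0, 0.75, 0, 0.003, 0.128, 0, 0, 0, 0.75, 0, 0.003, 0.137, 0, 0, 0, 0.75, 0, 0.003, 0.137, 0, 0, 0, 0.75, 0, 0.003, 0.137, 0, 0, 0, 0.75])

```text
t: 7.75
eef_pos: [0.4653, -0.1859, 0.0124]
tool_rot: [0.0, 0.976, 0.219, 0.0]
contact_force: [-1.0, -0.2, -0.2]
gripper_width: 0.751
grasp_force: 0.0
```

arm_command(commands=[0, 0, 0, 0, 0, 0, 0.1, 0, 0, 0, 0, 0, 0, 0.1, 0, 0, 0, 0, 0, 0, 0.1, 0, 0, 0, 0, 0, 0, 0.1, 0, 0, 0, 0, 0, 0, 0.1, 0, 0, 0, 0, 0, 0, 0.1, 0, 0, 0, 0, 0, 0, 0.1], force=30)

```text
t: 8.45
eef_pos: [0.4653, -0.1869, 0.0128]
tool_rot: [0.0, 0.976, 0.219, 0.001]
contact_force: [-1.0, -0.3, 6.4]
gripper_width: 0.358
grasp_force: 29.2
```

arm_command(commands=[0, 0, -0.03, 0, 0, 0, 0.1, 0, 0, -0.07, 0, 0, 0, 0.1, 0.135, -0.235, -0.07, 0, 0, 0, 0.1, 0.135, -0.235, -0.07, 0, 0, 0, 0.1, 0.135, -0.235, -0.07, 0, 0, 0, 0.1, 0.135, -0.235, -0.07, 0, 0, 0, 0.1, 0.135, -0.235, -0.07, 0, 0, 0, 0.1, 0.135, -0.235, -0.07, 0, 0, 0, 0.1])

```text
t: 9.25
eef_pos: [0.4867, 0.0892, 0.0826]
tool_rot: [-0.001, 0.975, 0.222, 0.001]
contact_force: [0.6, 0.2, -1.3]
gripper_width: 0.352
grasp_force: 30.3
```

arm_command(commands=[0.0957, -0.167, 0, 0, 0, 0, 0.1, 0.0957, -0.167, 0, 0, 0, 0, 0.1, 0.0957, -0.167, 0, 0, 0, 0, 0.1, 0.0957, -0.167, 0, 0, 0, 0, 0.1, 0.0957, -0.167, 0, 0, 0, 0, 0.1, 0.0957, -0.167, 0, 0, 0, 0, 0.1, 0.0957, -0.167, 0, 0, 0, 0, 0.1, 0.0957, -0.167, 0, 0, 0, 0, 0.1])

```text
t: 10.05
eef_pos: [0.502, 0.2732, 0.0818]
tool_rot: [0.001, 0.976, 0.217, -0.0]
contact_force: [0.8, 0.4, -0.6]
gripper_width: 0.353
grasp_force: 30.3
```

```bash
python3 - <<'E'
from h import *
np.set_printoptions(precision=4,suppress=True)
c=np.load("w3.npy",allow_pickle=True).item()
g=cv2.cvtColor(c["img"],cv2.COLOR_RGB2GRAY)
m=(g[:220]<55).astype(np.uint8); cs,_=cv2.findContours(m,cv2.RETR_EXTERNAL,cv2.CHAIN_APPROX_NONE)
for k in cs:
    if cv2.contourArea(k)>700: print("pocket",cv2.boundingRect(k),cv2.minAreaRect(plane(c,k,.010)*1000))
o=get_obs(); print(o["t"],o["eef_pos"],o["contact_force"],o["gripper_width"])
E
```

```text
pocket (147, 113, 52, 51) ((502.6653137207031, 275.2972412109375), (52.91992950439453, 54.57579040527344), 25.225942611694336)
pocket (263, 56, 72, 91) ((591.69482421875, 171.18936157226562), (37.9591064453125, 82.34673309326172), 85.74384307861328)
pocket (194, 29, 40, 45) ((598.9967041015625, 268.1286926269531), (38.597747802734375, 38.019561767578125), 25.233680725097656)
10.05 [0.502  0.2732 0.0818] [ 0.8426  0.4093 -0.6384] 0.35275150280421275
```

arm_command(commands=[0.001, -0.002, 0.03, 0, 0, 0, 0.1, 0.001, -0.002, 0.048, 0, 0, 0, 0.1, 0.001, -0.002, 0.056, 0, 0, 0, 0.1, 0.001, -0.002, 0.059, 0, 0, 0, 0.1, 0.001, -0.002, 0.061, 0, 0, 0, 0.1, 0.001, -0.002, 0.0615, 0, 0, 0, 0.1, 0.001, -0.002, 0.0615, 0, 0, 0, 0.1])

```text
t: 10.75
eef_pos: [0.5023, 0.2778, 0.021]
tool_rot: [-0.0, 0.976, 0.218, 0.001]
contact_force: [-0.1, -0.7, -0.8]
gripper_width: 0.352
grasp_force: 30.3
```

arm_command(commands=[0, 0.001, 0.001, 0, 0, 0, 0.1, 0, 0.001, 0.0018, 0, 0, 0, 0.1, 0, 0.001, 0.0022, 0, 0, 0, 0.1, 0, 0.001, 0.0022, 0, 0, 0, 0.1])

```text
t: 11.15
eef_pos: [0.5026, 0.2767, 0.0189]
tool_rot: [0.0, 0.976, 0.219, 0.0]
contact_force: [-1.0, -1.3, 5.9]
gripper_width: 0.355
grasp_force: 30.9
```

arm_command(commands=[0, 0, 0, 0, 0, 0, 0.45, 0, 0, 0, 0, 0, 0, 0.55, 0, 0, 0, 0, 0, 0, 0.6, 0, 0, -0.01, 0, 0, 0, 0.6, 0, 0, -0.04, 0, 0, 0, 0.6, 0, 0, -0.09, 0, 0, 0, 0.6, 0, 0, -0.12, 0, 0, 0, 0.6, 0, 0, -0.12, 0, 0, 0, 0.6])

```text
t: 11.95
eef_pos: [0.505, 0.2786, 0.1437]
tool_rot: [-0.002, 0.976, 0.218, 0.004]
contact_force: [0.2, 0.1, -0.2]
gripper_width: 0.603
grasp_force: 0.0
```

```bash
python3 - <<'E'
from h import *
np.set_printoptions(precision=4,suppress=True)
c=read_camera("wrist");o=get_obs(); print(o["t"],o["eef_pos"])
cv2.imwrite("pics/w5.png",c["img"][:,:,::-1])
print(totool([.614,-.321,.14],o))
E
```

```text
12.0 [0.5037 0.2777 0.1412]
[-0.1556  0.5885 -0.0001]
```

View pics/w5.png

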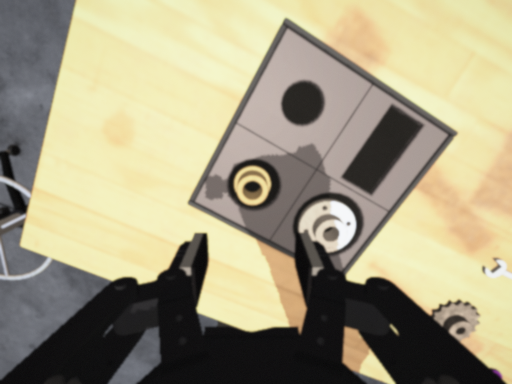

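The bush is centred in the middle pocket at (253,184). Next is the spacer.

arm_command(commands=[-0.092, 0.348, 0, 0, 0, 0, 0.6, -0.092, 0.348, 0, 0, 0, 0, 0.6, -0.092, 0.348, 0, 0, 0, 0, 0.6, -0.092, 0.348, 0, 0, 0, 0, 0.6, -0.092, 0.348, 0, 0, 0, 0, 0.6, -0.092, 0.348, 0, 0, 0, 0, 0.6, -0.092, 0.348, 0, 0, 0, 0, 0.6, -0.092, 0.348, 0, 0, 0, 0, 0.6])

```text
t: 12.8
eef_pos: [0.5667, -0.0853, 0.1371]
tool_rot: [0.002, 0.977, 0.214, -0.001]
contact_force: [-0.5, 0.5, 0.8]
gripper_width: 0.598
grasp_force: 0.0
```

arm_command(commands=[-0.063, 0.24, 0, 0, 0, 0, 0.6, -0.063, 0.24, 0, 0, 0, 0, 0.6, -0.063, 0.24, 0, 0, 0, 0, 0.6, -0.063, 0.24, 0, 0, 0, 0, 0.6, -0.063, 0.24, 0, 0, 0, 0, 0.6, -0.063, 0.24, 0, 0, 0, 0, 0.6, -0.063, 0.24, 0, 0, 0, 0, 0.6, -0.063, 0.24, 0, 0, 0, 0, 0.6])

```text
t: 13.6
eef_pos: [0.6127, -0.3191, 0.1371]
tool_rot: [-0.001, 0.976, 0.219, -0.001]
contact_force: [-0.1, 0.4, -0.6]
gripper_width: 0.598
grasp_force: 0.0
```

```bash
python3 - <<'E'
from h import *
np.set_printoptions(precision=4,suppress=True)
c=read_camera("wrist");o=get_obs(); print(o["t"],o["eef_pos"],o["tool_rot"])
p=proj(c,[.614,-.321,.03]).astype(int); print(p)
np.save("w6.npy",c,allow_pickle=True)
u,v=p; a=c["img"][v-40:v+40,u-50:u+50]; cv2.imwrite("pics/w6.png",cv2.resize(a,(600,480),interpolation=cv2.INTER_CUBIC)[:,:,::-1])
E
```

```text
13.65 [ 0.6129 -0.3187  0.1374] [-0.001   0.9755  0.2199 -0.0003]
[254 187]
```

View pics/w6.png

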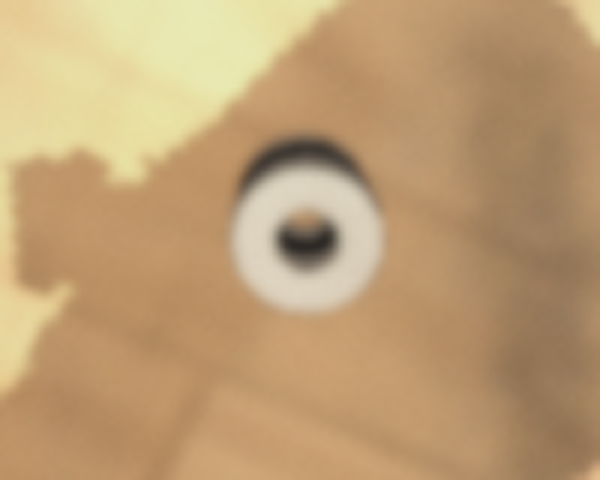

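The spacer's top is centred at about (255,187), within 1 mm of the prediction.

arm_command(commands=[0, 0.0035, 0.04, 0, 0, 0, 0.6, 0, 0.0035, 0.075, 0, 0, 0, 0.6, 0, 0.0035, 0.1, 0, 0, 0, 0.6, 0, 0.0035, 0.117, 0, 0, 0, 0.6, 0, 0.0035, 0.125, 0, 0, 0, 0.6, 0, 0.0035, 0.125, 0, 0, 0, 0.6, 0, 0.0035, 0.125, 0, 0, 0, 0.6])

```text
t: 14.35
eef_pos: [0.6153, -0.3245, 0.0144]
tool_rot: [0.001, 0.976, 0.219, 0.001]
contact_force: [-0.1, -0.4, -0.1]
gripper_width: 0.599
grasp_force: 0.0
```

arm_command(commands=[0, 0, 0, 0, 0, 0, 0.05, 0, 0, 0, 0, 0, 0, 0.05, 0, 0, 0, 0, 0, 0, 0.05, 0, 0, 0, 0, 0, 0, 0.05, 0, 0, 0, 0, 0, 0, 0.05, 0, 0, 0, 0, 0, 0, 0.05, 0, 0, 0, 0, 0, 0, 0.05], force=25)

```text
t: 15.05
eef_pos: [0.6151, -0.3247, 0.0146]
tool_rot: [0.001, 0.976, 0.219, 0.001]
contact_force: [-1.3, 0.7, 5.0]
gripper_width: 0.269
grasp_force: 24.4
```

arm_command(commands=[0, 0, -0.03, 0, 0, 0, 0.05, 0, 0, -0.07, 0, 0, 0, 0.05, 0.1087, -0.2472, -0.07, 0, 0, 0, 0.05, 0.1087, -0.2472, -0.07, 0, 0, 0, 0.05, 0.1087, -0.2472, -0.07, 0, 0, 0, 0.05, 0.1087, -0.2472, -0.07, 0, 0, 0, 0.05, 0.1087, -0.2472, -0.07, 0, 0, 0, 0.05, 0.1087, -0.2472, -0.07, 0, 0, 0, 0.05])

```text
t: 15.85
eef_pos: [0.607, -0.0473, 0.0834]
tool_rot: [-0.002, 0.975, 0.222, 0.001]
contact_force: [0.1, 0.6, -0.3]
gripper_width: 0.264
grasp_force: 24.8
```

arm_command(commands=[0.13, -0.295, 0, 0, 0, 0, 0.05, 0.13, -0.295, 0, 0, 0, 0, 0.05, 0.13, -0.295, 0, 0, 0, 0, 0.05, 0.13, -0.295, 0, 0, 0, 0, 0.05, 0.13, -0.295, 0, 0, 0, 0, 0.05, 0.13, -0.295, 0, 0, 0, 0, 0.05, 0.13, -0.295, 0, 0, 0, 0, 0.05, 0.13, -0.295, 0, 0, 0, 0, 0.05])

```text
t: 16.65
eef_pos: [0.5974, 0.2743, 0.0833]
tool_rot: [-0.002, 0.975, 0.222, 0.0]
contact_force: [0.5, 0.6, -0.8]
gripper_width: 0.266
grasp_force: 24.8
```

arm_command(commands=[0, 0, 0.02, 0, 0, 0, 0.05, 0, 0, 0.03, 0, 0, 0, 0.05, 0, 0, 0.03, 0, 0, 0, 0.05])

```text
t: 16.95
eef_pos: [0.5979, 0.2658, 0.0513]
tool_rot: [0.001, 0.976, 0.218, -0.002]
contact_force: [1.2, -0.6, -0.9]
gripper_width: 0.264
grasp_force: 24.8
```

arm_command(commands=[0, 0, 0.015, 0, 0, 0, 0.05, 0, 0, 0.024, 0, 0, 0, 0.05, 0, 0, 0.028, 0, 0, 0, 0.05, 0, 0, 0.029, 0, 0, 0, 0.05, 0, 0, 0.029, 0, 0, 0, 0.05])

```text
t: 17.45
eef_pos: [0.599, 0.2678, 0.0241]
tool_rot: [-0.0, 0.976, 0.219, 0.0]
contact_force: [0.4, 0.4, -0.5]
gripper_width: 0.27
grasp_force: 24.8
```

arm_command(commands=[0, 0, 0.0015, 0, 0, 0, 0.05, 0, 0, 0.0025, 0, 0, 0, 0.05, 0, 0, 0.003, 0, 0, 0, 0.05, 0, 0, 0.0035, 0, 0, 0, 0.05, 0, 0, 0.0035, 0, 0, 0, 0.05])

```text
t: 17.95
eef_pos: [0.5989, 0.2678, 0.0206]
tool_rot: [-0.0, 0.976, 0.219, 0.0]
contact_force: [-0.3, 0.5, -0.9]
gripper_width: 0.269
grasp_force: 24.8
```

arm_command(commands=[0, 0, 0.0005, 0, 0, 0, 0.05, 0, 0, 0.0008, 0, 0, 0, 0.05, 0, 0, 0.0008, 0, 0, 0, 0.05])

```text
t: 18.25
eef_pos: [0.599, 0.2679, 0.0206]
tool_rot: [-0.0, 0.976, 0.219, 0.0]
contact_force: [-2.5, -0.0, 5.7]
gripper_width: 0.264
grasp_force: 25.3
```

arm_command(commands=[0, 0, 0, 0, 0, 0, 0.35, 0, 0, 0, 0, 0, 0, 0.45, 0, 0, 0, 0, 0, 0, 0.55, 0, 0, -0.01, 0, 0, 0, 0.6, 0, 0, -0.04, 0, 0, 0, 0.6, 0, 0, -0.09, 0, 0, 0, 0.6, 0, 0, -0.12, 0, 0, 0, 0.6, 0, 0, -0.12, 0, 0, 0, 0.6])

```text
t: 19.05
eef_pos: [0.6022, 0.2694, 0.1462]
tool_rot: [-0.001, 0.976, 0.218, 0.005]
contact_force: [0.3, 0.0, -0.2]
gripper_width: 0.599
grasp_force: 0.0
```

```bash
python3 - <<'E'
from h import *
np.set_printoptions(precision=4,suppress=True)
c=read_camera("wrist");o=get_obs(); print(o["t"],o["eef_pos"])
cv2.imwrite("pics/w7.png",c["img"][:,:,::-1])
print(totool([.600,-.2055,.14],o))
E
```

```text
19.1 [0.6007 0.2687 0.1433]
[-0.2029  0.4286  0.002 ]
```

View pics/w7.png

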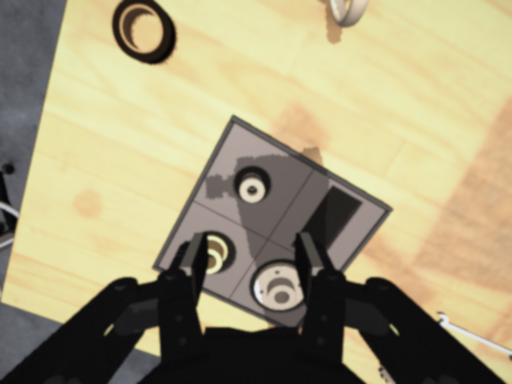

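The spacer stands in the smallest pocket at (252,187). Last is the key.

arm_command(commands=[-0.13, 0.276, 0, 0, 0, 0, 0.6, -0.13, 0.276, 0, 0, 0, 0, 0.6, -0.13, 0.276, 0, 0, 0, 0, 0.6, -0.13, 0.276, 0, 0, 0, 0, 0.6, -0.13, 0.276, 0, 0, 0, 0, 0.6, -0.13, 0.276, 0, 0, 0, 0, 0.6, -0.13, 0.276, 0, 0, 0, 0, 0.6])

```text
t: 19.8
eef_pos: [0.5975, -0.0469, 0.1388]
tool_rot: [0.002, 0.977, 0.213, -0.002]
contact_force: [0.4, 0.3, 0.2]
gripper_width: 0.602
grasp_force: 0.0
```

arm_command(commands=[-0.072, 0.153, 0, 0, 0, 0, 0.6, -0.072, 0.153, 0, 0, 0, 0, 0.6, -0.072, 0.153, 0, 0, 0, 0, 0.6, -0.072, 0.153, 0, 0, 0, 0, 0.6, -0.072, 0.153, 0, 0, 0, 0, 0.6, -0.072, 0.153, 0, 0, 0, 0, 0.6])

```text
t: 20.4
eef_pos: [0.5986, -0.2057, 0.1388]
tool_rot: [-0.001, 0.976, 0.218, -0.001]
contact_force: [0.1, 1.1, 0.5]
gripper_width: 0.601
grasp_force: 0.0
```

```bash
python3 - <<'E'
from h import *
np.set_printoptions(precision=4,suppress=True)
c=read_camera("wrist");o=get_obs(); print(o["t"],o["eef_pos"],o["tool_rot"])
p=proj(c,[.6,-.2055,.014]).astype(int); print(p)
u,v=p; a=c["img"][v-55:v+45,u-60:u+60]; cv2.imwrite("pics/w8.png",cv2.resize(a,(600,500),interpolation=cv2.INTER_CUBIC)[:,:,::-1])
for t in (8,11,14):
    k=seg(c,u,v,45,t); print(t,cv2.boundingRect(k),cv2.minAreaRect(plane(c,k,.014)*1000))
print(np.degrees(2*np.arctan2(o["tool_rot"][2],o["tool_rot"][1])))
E
```

```text
20.45 [ 0.599  -0.2044  0.139 ] [-0.0009  0.9756  0.2194 -0.0005]
[252 181]
8 (244, 150, 22, 62) ((600.748046875, -207.44549560546875), (66.53887939453125, 21.450580596923828), 24.744205474853516)
11 (243, 149, 23, 64) ((600.5903930664062, -207.29824829101562), (68.71073913574219, 23.142719268798828), 24.678295135498047)
14 (243, 149, 24, 64) ((600.7056274414062, -207.56430053710938), (68.74349212646484, 23.72246742248535), 24.67830467224121)
25.349033246541747
```

View pics/w8.png

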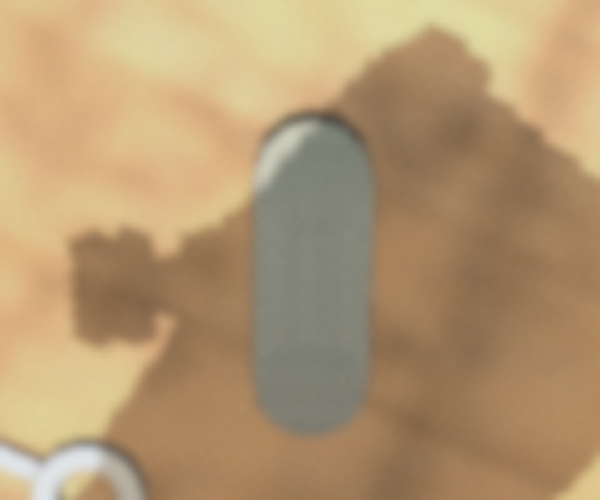

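The key is centred at (0.6006,-0.2074), yaw 24.7°, 69 x 24 mm as it should be.

arm_command(commands=[0, 0.003, 0.045, 0, 0, 0.6, 0.55, 0, 0.003, 0.08, 0, 0, 0.6, 0.55, 0, 0.003, 0.11, 0, 0, 0.6, 0.55, 0, 0.003, 0.125, 0, 0, 0.6, 0.55, 0, 0.003, 0.13, 0, 0, 0.6, 0.55, 0, 0.003, 0.132, 0, 0, 0.6, 0.55, 0, 0.003, 0.132, 0, 0, 0.6, 0.55])

```text
t: 21.15
eef_pos: [0.6016, -0.209, 0.009]
tool_rot: [0.0, 0.977, 0.214, 0.001]
contact_force: [0.2, -0.0, 0.1]
gripper_width: 0.552
grasp_force: 0.0
```

arm_command(commands=[0, 0, 0, 0, 0, 0, 0.05, 0, 0, 0, 0, 0, 0, 0.05, 0, 0, 0, 0, 0, 0, 0.05, 0, 0, 0, 0, 0, 0, 0.05, 0, 0, 0, 0, 0, 0, 0.05, 0, 0, 0, 0, 0, 0, 0.05, 0, 0, 0, 0, 0, 0, 0.05], force=50)

```text
t: 21.85
eef_pos: [0.6015, -0.2093, 0.0094]
tool_rot: [0.0, 0.977, 0.213, 0.001]
contact_force: [-0.4, 2.4, 5.2]
gripper_width: 0.267
grasp_force: 48.9
```

arm_command(commands=[0, 0, -0.01, 0, 0, 0, 0.05, 0, 0, -0.03, 0, 0, 0, 0.05, 0, 0, -0.04, 0, 0, 0, 0.05, 0, 0, -0.07, 0, 0, 0, 0.05])

```text
t: 22.25
eef_pos: [0.5987, -0.2086, 0.0768]
tool_rot: [-0.001, 0.977, 0.214, -0.002]
contact_force: [0.4, -0.9, -2.2]
gripper_width: 0.268
grasp_force: 49.4
```

arm_command(commands=[0.1503, -0.3503, 0, 0, 0, 28.9, 0.05, 0.1503, -0.3503, 0, 0, 0, 28.9, 0.05, 0.1503, -0.3503, 0, 0, 0, 28.9, 0.05, 0.1503, -0.3503, 0, 0, 0, 28.9, 0.05, 0.1503, -0.3503, 0, 0, 0, 28.9, 0.05, 0.1503, -0.3503, 0, 0, 0, 28.9, 0.05, 0.1503, -0.3503, 0, 0, 0, 28.9, 0.05, 0.1503, -0.3503, 0, 0, 0, 28.9, 0.05])

```text
t: 23.05
eef_pos: [0.5902, 0.1776, 0.0784]
tool_rot: [-0.001, 0.999, -0.035, 0.0]
contact_force: [-0.0, -0.3, -2.5]
gripper_width: 0.269
grasp_force: 49.5
```

arm_command(commands=[0, 0, 0, 0, 0, 0, 0.05, 0, 0, 0, 0, 0, 0, 0.05, 0, 0, 0, 0, 0, 0, 0.05])

```text
t: 23.35
eef_pos: [0.5912, 0.17, 0.078]
tool_rot: [0.001, 0.999, -0.038, 0.0]
contact_force: [0.0, 0.4, -1.9]
gripper_width: 0.269
grasp_force: 49.5
```

```bash
python3 - <<'E'
from h import *
np.set_printoptions(precision=4,suppress=True)
c=read_camera("wrist");o=get_obs(); print(o["t"],o["eef_pos"],o["tool_rot"],np.degrees(2*np.arctan2(o["tool_rot"][2],o["tool_rot"][1])))
cv2.imwrite("pics/w9.png",c["img"][:,:,::-1]); print(totool([.592,.1715,.016],o))
E
```

```text
23.4 [0.5913 0.1697 0.0779] [ 0.0006  0.9993 -0.0384  0.0001] -4.403024723900616
[ 0.0006 -0.0019  0.0619]
```

View pics/w9.png

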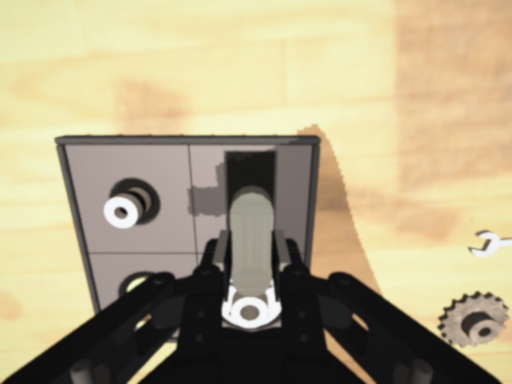

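The key is held and parallel to its pocket. Lowering it.

arm_command(commands=[0, -0.001, 0.025, 0, 0, 0, 0.05, 0, -0.001, 0.045, 0, 0, 0, 0.05, 0, -0.001, 0.054, 0, 0, 0, 0.05, 0, -0.001, 0.058, 0, 0, 0, 0.05, 0, -0.001, 0.06, 0, 0, 0, 0.05, 0, -0.001, 0.061, 0, 0, 0, 0.05, 0, -0.001, 0.061, 0, 0, 0, 0.05])

```text
t: 24.1
eef_pos: [0.5916, 0.173, 0.0175]
tool_rot: [-0.0, 0.999, -0.037, 0.001]
contact_force: [0.7, -0.4, -2.2]
gripper_width: 0.268
grasp_force: 49.5
```

arm_command(commands=[0, 0.001, 0.001, 0, 0, 0, 0.05, 0, 0.001, 0.0017, 0, 0, 0, 0.05, 0, 0.001, 0.0022, 0, 0, 0, 0.05, 0, 0.001, 0.0022, 0, 0, 0, 0.05])

```text
t: 24.5
eef_pos: [0.5913, 0.1719, 0.0154]
tool_rot: [-0.0, 0.999, -0.037, 0.0]
contact_force: [-1.9, -2.0, 4.8]
gripper_width: 0.27
grasp_force: 50.3
```

arm_command(commands=[0, 0, 0, 0, 0, 0, 0.35, 0, 0, 0, 0, 0, 0, 0.45, 0, 0, 0, 0, 0, 0, 0.5, 0, 0, -0.01, 0, 0, 0, 0.5, 0, 0, -0.04, 0, 0, 0, 0.5, 0, 0, -0.09, 0, 0, 0, 0.5, -0.06, 0, -0.13, 0, 0, 0, 0.5, -0.1, 0, -0.15, 0, 0, 0, 0.5])

```text
t: 25.3
eef_pos: [0.5066, 0.1784, 0.1592]
tool_rot: [-0.001, 0.999, -0.038, 0.002]
contact_force: [0.3, 1.8, 0.7]
gripper_width: 0.498
grasp_force: 0.0
```

arm_command(commands=[0, 0, 0, 0, 0, 0, 0.5, 0, 0, 0, 0, 0, 0, 0.5, 0, 0, 0, 0, 0, 0, 0.5])

```text
t: 25.6
eef_pos: [0.5066, 0.1782, 0.1567]
tool_rot: [-0.0, 0.999, -0.037, 0.0]
contact_force: [0.6, -0.5, -0.4]
gripper_width: 0.5
grasp_force: 0.0
```

```bash
python3 - <<'E'
from h import *
c=read_camera("wrist"); cv2.imwrite("pics/w10.png",c["img"][:,:,::-1]); o=get_obs(); print(o["t"],o["eef_pos"],o["contact_force"])
E
```

```text
25.65 [0.5065973  0.17798609 0.15624908] [ 0.23647793 -1.54291165 -0.27820648]
```

View pics/w10.png

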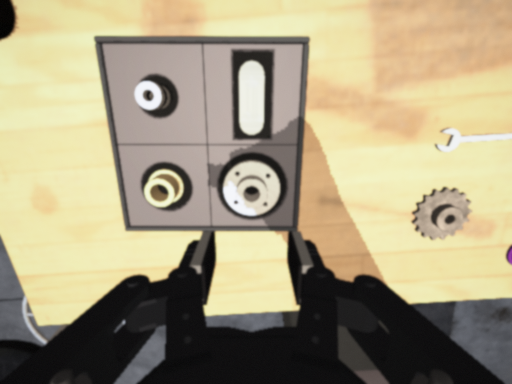

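All four parts sit in their pockets: spacer (150,95), key (252,98), bush (163,188) and flange (250,187). The sprocket at (440,213) hasn't moved, and the gripper is clear.

```bash
python3 -c "
from station import hand_in
print(hand_in())"
```

```text
the job is handed in; nothing more can be done
None
```

The flange, bush, spacer stack and key are each seated in their matching pockets, set down at about 5–6 N of contact force; the sprocket and sleeve were left alone, and the job was handed in at about 26 s.

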